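# Set the picture-moulding vise to its gauge mark

## Task

Roll the knurled wheel of the green picture-moulding vise with a fingertip, stroke by stroke, until the blue jaw has closed far enough that its white pointer lines up with the red gauge mark, then take the hand away. Do it with the wheel alone: do not touch the blue jaw, do not shift the red mark, and leave the bottle, the jar and the wooden offcut where they stand.

Things in the scene. Friction and masses are not known exactly. Their poses are not given: they have to be found in the camera images.
- vise: Green picture-moulding vise, fixed to the table. Origin on the table right under the wheel's axle; z up. Bed 20 mm thick, local x from -52 to +72 mm, local y from +60 to -240 mm. The wheel is at y = 0; the fixed green jaw (60 mm high) has its face at y = -200 mm, so local -y is the direction from the wheel to the fixed jaw, in which the gap closes.
- wheel: Knurled steel wheel with three orange knurls, upright, radius 36 mm, 30 mm wide, axle level along the vise's local x. Origin: axle centre, 52 mm above the table; turns with the wheel. It stands between green cheeks (46 mm over their outsides, tops 70 mm above the table). Grips a pressed fingertip by friction, turns with about 1 N at the rim, stays where it is left.
- wheel_top (a point): Highest point of the wheel's rim, mid-width, 88 mm above the table; does not turn with the wheel; axes as the vise's. Wheel, cheeks and blue jaw ride on one sprung carriage: pressed from above it sinks straight down by up to 6 mm (about 2.5 N to start, then 1.2 N per mm; then rigid) and rises again.
- jaw: Blue sliding jaw, 60 mm wide, 24 mm thick, top 61 mm above the table, between wheel and fixed jaw. Origin: in its face plane, on the bed. Not to be touched. Rolling the top of the wheel towards the fixed jaw (vise's -y) closes it by 10 mm per radian, i.e. 2.8 mm per 10 mm of rim travel; rolling back opens it.
- pointer (a point): Free end of the white pointer (5 mm wide, in the plane of the blue jaw's face, 54 mm above the table), on its centre line; it moves with the jaw. It points along the vise's local +x at the red mark.
- mark (a point): End of the red gauge mark (blade 5 mm wide on a dark clip at the bed's +x edge, top 54 mm above the table), on its centre line; axes as the vise's. Pointer and mark are in line when their local y is equal; at the start the pointer is 20 to 50 mm short of it, on the wheel's side. The clip stays put unless pushed.
- paint_bottle: Loose white paint bottle with a yellow cap, 48 mm in diameter and 110 mm high; origin at the centre of its underside. Leave it alone.
- paint_jar: Loose small glass jar with a red lid, 54 mm in diameter and 60 mm high; origin at the centre of its underside. Leave it alone.
- offcut: Loose offcut of dark wooden moulding lying flat, 30 x 120 x 22 mm (long along its y); origin at the centre of its underside. Leave it alone.

How it is judged:
By the outcome, as a careful person would: the job done as asked, in the order asked, and still so for the second after the job is handed in, with the robot touching nothing.
It also fails if it takes over 45 s, if anything falls off the work surface, if the arm or the gripper's body presses on something with over 40 N, if the wrist force passes 120 N, or if a joint passes its speed limit or range.

## Robot

A 6-joint arm with a two-finger parallel gripper is mounted at the origin on the work surface. World frame = base frame: x ahead of the robot, y to its left, z up, the work surface at z = 0. Lengths are in m, angles in degrees, forces in N, time in s.
With the tool pointing down it reaches from about 0.35 to 0.875 m from the base axis. Payload 4.2 kg.
Tool frame: the origin (TCP) lies on the centre line of the jaws, within the pads' length; the fingertips stand tip_reach ahead of it and the grasp point (between the pads) is the TCP (tip_reach is the distance from the TCP to the fingertips, in m); z points along the fingers, y is the line along which they close (so a half turn about z gives the same grasp; the last joint's range is limited). The gripper opens to 87 mm and grips with 3 to 60 N. Pads are 19 mm wide; open, the fingers measure 117 mm over their backs; the gripper's body (75 mm by 190 mm) begins 51 mm behind the grasp point.
Start: joints at [85.577, 22.042, 0.453, 0, -68.411, -14.817], TCP at [0.206, 0.59, 0.242] pointing down, gripper open.
Joint ranges: [-179.83, 179.83], [-69.29, 118.12], [-61.27, 80.66], [-181.25, 117.63], [-171.15, -9.14], [-177.46, 177.46]. Speed limits (degrees/s): [159.86, 159.86, 180, 180, 180, 180].

## Interface

Orientations are given as a 3x3 rotation matrix whose columns are the frame's x, y, z axes.
In Python, from station import sense, capture, finish_job, tip_reach gives the robot as it stands.
- The arm moves only by the tool arm_command, never from a script. Its argument "deltas" is a list of rows, each a list of 7 numbers: the turn, a rotation vector about the tool's x, y, z in rad, then the shift along the tool's x, y, z in cm, then the closure, from -1 (fully open) to 1 (shut), so that 0 is half open. In form: [[rx, ry, rz, dx, dy, dz, hand], ...]. A call has 1 to 8 rows; each row is the pose to reach, as a shift and turn from the pose commanded when the call began, along the tool's axes at that moment; what a row does not reach only later rows make up. A row lasts 1/12 s, in which the tool goes at most 41.7 mm and 7.16 degrees, less where a joint would pass 70% of its speed; a pose out of reach is approached as far as the arm can. A call with a gripper value outside its range is refused whole. The fingers move at their own pace and stop on an object; the grip force is fixed at half the most. Time passes only in rows, so rows that repeat a pose let the fingers close. It gives the time, the measured TCP pose, the force, the opening and the grip force at its end, in the units of the state.
- sense(): the state, without advancing time (a new reading comes with each control period).
- capture(name): name is "scene" or "top" or "wrist"; returns a dict with "pixels" (420x560x3 uint8, blue, green, red), "fovy" (degrees; the focal length in pixels is half the picture's height over the tangent of half this angle, whatever the lens; pixels are square), "cx", "cy" (the principal point, pixels), "k1" (the pictures are not rectified: a ray, as slopes to the right and down, at radius r is drawn at 1 + k1 r^2 times it, then the intrinsics apply), "rvec" (rotation vector, rad) and "tvec" (3), from world to camera coordinates, as OpenCV has them. Camera axes: x right, y down, z forward; pixel columns grow to the right and rows downward; lengths in m; the calibration is good to about 2 mm. A picture is of the moment at which its call begins. There is no depth.
- finish_job(): hands the job in; it is judged then, once.
The state is a dict: "time_s": time; "joints": joint angles; "joint_velocities": joint speeds; "effort": joint torques, N m; "tcp_pos": TCP position; "ee_rot": TCP orientation; "wrist_force": force on the tool from outside, world axes, zero at the start; "moment": the same for the moment, N m; "gripper_width": opening from 0.0 (shut) to 1.0 (fully open); "gripper_force": force on a finger pad.
Only numpy, scipy, OpenCV 4.12 (cv2) and the standard library are available. Lean on these libraries where they do the work, as an engineer would, in place of code of your own. Each camera call takes 0.05 s, during which the arm holds its last target. There are 200 camera calls.

## Working session

There is one attempt and no reset: what is moved stays moved. The work goes in short steps, Python scripts to look and compute and a tool call to move; the robot and the scene stay as the last step left them, time stands still between calls to the robot, and variables do not carry over. Pictures are saved under pics/ and viewed, at most 10 in all, crops included, and the job is handed in when it is done.

Besides the shell and the picture viewer there is one more tool, called after "Emit:" as a command line: name --pt "numbers of a row" for each row, then --argument value for the rest. arm_command: Moves the arm, as the interface text tells. Its arguments: {"type":"object","properties":{"deltas":{"type":"array"}},"required":["deltas"]}

```bash
mkdir -p pics
cat > h.py <<'E'
import numpy as np, cv2
from station import sense, capture, finish_job, tip_reach
def cam(n):
    c=capture(n); p=c["pixels"]; f=p.shape[0]/2/np.tan(np.radians(c["fovy"])/2)
    c["K"]=np.array([[f,0,c["cx"]],[0,f,c["cy"]],[0,0,1.]]); c["D"]=np.array([c["k1"],0,0,0.])
    c["R"]=cv2.Rodrigues(np.array(c["rvec"],float))[0]; c["t"]=np.array(c["tvec"],float).ravel(); return c
def at(c,uv,z):
    s=cv2.undistortPoints(np.array(uv,float).reshape(-1,1,2),c["K"],c["D"]).reshape(-1,2)
    d=np.c_[s,np.ones(len(s))]@c["R"]; o=-c["R"].T@c["t"]
    return o+d*((np.asarray(z)-o[2])/d[:,2])[:,None]
def pix(c,P):
    return cv2.projectPoints(np.array(P,float).reshape(-1,1,3),np.array(c["rvec"],float),c["t"],c["K"],c["D"])[0].reshape(-1,2)
E
python3 - <<'E'
from h import *
a,b=cam("scene"),cam("top")
for n,c in (("scene",a),("top",b)):
    cv2.imwrite(f"pics/{n}0.png",c["pixels"]); print(n,c["fovy"],c["k1"],-c["R"].T@c["t"])
s=sense(); print(s["tcp_pos"],s["ee_rot"],s["wrist_force"],s["gripper_width"],tip_reach if not callable(tip_reach) else tip_reach())
E
```

```text
scene 42.15358989479674 -0.1391910401614258 [ 0.90153902 -0.3760312   0.77041483]
top 54.988050358000585 -0.02752660241635457 [0.45190159 0.14435703 0.74788582]
[0.20578076 0.58964302 0.2405875 ] [[ 9.44109840e-01 -3.29630619e-01 -5.14295336e-04]
 [-3.29630997e-01 -9.44108047e-01 -1.84417294e-03]
 [ 1.22345504e-04  1.91062951e-03 -9.99998167e-01]] [ 0.38399975  0.2836626  -0.31465775] 0.9970594742370907 0.019
```

View pics/scene0.png

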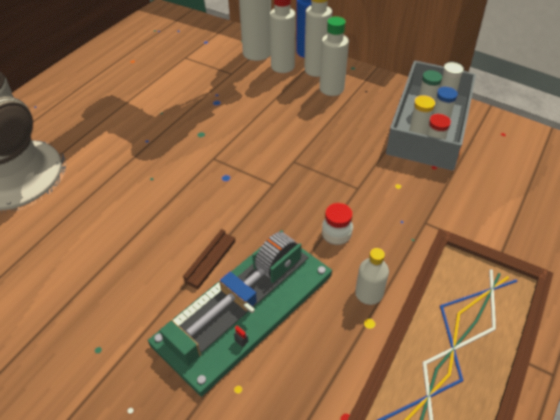

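View pics/top0.png

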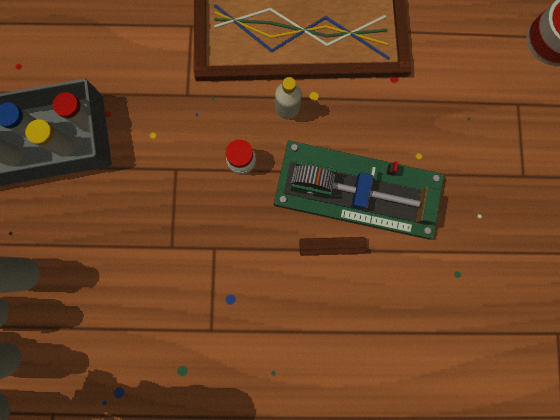

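The scene view shows the vise with its wheel near (280,252), the blue jaw at (238,288) and the mark at (241,335). In the top view the bed's corners are about (289,142), (444,175), (436,237), (275,207), with the wheel at (313,180), the pointer at (374,171) and the red mark at (394,168). The jar is at (240,153), the bottle at (288,98) and the offcut at (334,246).

```bash
cat > /dev/null
python3 - <<'E'
from h import *
b=cam("top")
cr=b["pixels"][125:250,255:455]; cv2.imwrite("pics/topcrop.png",cv2.resize(cr,None,fx=4,fy=4,interpolation=cv2.INTER_CUBIC))
print("corners",at(b,[(289,142),(444,175),(436,237),(275,207)],.02).round(3).tolist())
print("wheel",at(b,[(313,180)],.088).round(3),"ptr",at(b,[(374,170)],.054).round(3),"mark",at(b,[(394,168)],.054).round(3))
print("jar",at(b,[(240,153)],.06).round(3),"bottle cap",at(b,[(289,85)],.11).round(3),"off",at(b,[(334,246)],.022).round(3))
E
```

```text
corners [[0.684, 0.121, 0.02], [0.627, -0.17, 0.02], [0.511, -0.15, 0.02], [0.561, 0.145, 0.02]]
wheel [[0.597 0.082 0.088]] ptr [[ 0.625 -0.029  0.054]] mark [[ 0.63  -0.065  0.054]]
jar [[0.649 0.208 0.06 ]] bottle cap [[0.754 0.125 0.11 ]] off [[0.491 0.038 0.022]]
```

View pics/topcrop.png

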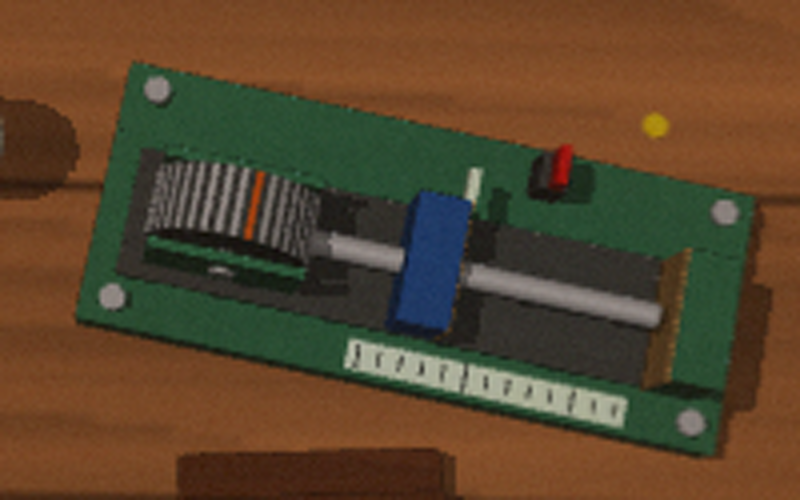

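The crop shows the bed's corners at crop pixels (135,62), (755,198), (716,458), (76,321). The pointer's end is at (474,170) and the red blade's near end is around (560,185).

```bash
cat >> h.py <<'E'
from scipy.optimize import least_squares
def crop2full(u): return np.array(u,float)/4+[255,125]-.375
def pose(c,uv):
    L=np.array([[72,60],[72,-240],[-52,-240],[-52,60]])/1000.
    W=at(c,uv,.02)[:,:2]
    f=lambda p:(L@np.array([[np.cos(p[2]),np.sin(p[2])],[-np.sin(p[2]),np.cos(p[2])]])+p[:2]-W).ravel()
    r=least_squares(f,[.6,.08,-.2]); return r.x,r.fun
def loc(p,W):
    c,s=np.cos(p[2]),np.sin(p[2]); return (W[:,:2]-p[:2])@np.array([[c,-s],[s,c]])*1000
def wor(p,xy,z):
    c,s=np.cos(p[2]),np.sin(p[2]); return np.r_[p[0]+(c*xy[0]-s*xy[1])/1000,p[1]+(s*xy[0]+c*xy[1])/1000,z]
E
python3 - <<'E'
from h import *
b=cam("top")
p,r=pose(b,crop2full([(135,62),(755,198),(716,458),(76,321)]))
print(p,np.degrees(p[2]),r.round(4))
W=at(b,crop2full([(474,170),(562,150),(545,170),(468,210)]),[.054,.054,.05,.054]); print(loc(p,W).round(1))
s=sense(); R=np.array(s["ee_rot"]); T=wor(p,(0,0),.088)
d=np.array([np.sin(p[2]),-np.cos(p[2])]); print("wheel top",T,"dir -y",d)
ang=np.arctan2(-d[0],d[1])-np.arctan2(-R[0,1],R[1,1]);print("yaw world deg",np.degrees(ang))
print("delta tool cm",R.T@(T+[0,0,.019]-s["tcp_pos"])*100)
np.save("p.npy",p)
E
```

```text
[ 0.60457381  0.07931666 -0.19705162] -11.290225999246156 [-0.0006  0.0015 -0.0004 -0.0016  0.     -0.0005  0.0009  0.0005]
[[  46.2  -99.9]
 [  63.8 -136.9]
 [  54.3 -132. ]
 [  27.7 -100.6]]
wheel top [0.60457381 0.07931666 0.088     ] dir -y [-0.19577886 -0.98064807]
yaw world deg 7.952706807414544
delta tool cm [54.47127778 35.0345647  13.43983306]
```

Emit:
arm_command --pt "0 0 -0.139 4 2.5 0 1" --pt "0 0 -0.139 8 5 0 1" --pt "0 0 -0.139 12 7.5 0 1" --pt "0 0 -0.139 16 10.5 0 1" --pt "0 0 -0.139 20 13 0 1" --pt "0 0 -0.139 24 15.5 0 1" --pt "0 0 -0.139 27 17.5 0 1" --pt "0 0 -0.139 27 17.5 0 1"

```text
time_s: 0.87
tcp_pos: [0.4042, 0.3331, 0.2416]
ee_rot: [[0.98, -0.197, -0.0], [-0.197, -0.98, -0.0], [-0.0, 0.0, -1.0]]
wrist_force: [0.8, 0.0, -0.1]
gripper_width: 0.485
gripper_force: 0.0
```

```bash
cat > d.py <<'E'
from h import *
s=sense(); R=np.array(s["ee_rot"]); p=np.load("p.npy"); T=wor(p,(0,0),.088)
print("t",s["time_s"],"to wheel top, cm",(R.T@(T-[0,0,0]-s["tcp_pos"])*100-[0,0,1.9]).round(2),"y err deg",np.degrees(np.arctan2(R[0,1],-R[1,1])-np.arctan2(np.sin(p[2]),np.cos(p[2]))).round(2),"F",np.round(s["wrist_force"],2),"w",s["gripper_width"])
E
python3 d.py
```

```text
t 0.8667 to wheel top, cm [24.64 20.94 13.47] y err deg -0.06 F [ 0.83  0.   -0.08] w 0.4846963838455728
```

Emit:
arm_command --pt "0 0 0 3 2.5 0 1" --pt "0 0 0 6 5 1 1" --pt "0 0 0 9 8 2 1" --pt "0 0 0 12 10.5 4 1" --pt "0 0 0 15 13 5 1" --pt "0 0 0 18 15.5 6 1" --pt "0 0 0 21 18 7 1" --pt "0 0 0 24.6 20.9 8 1"

```text
time_s: 1.53
tcp_pos: [0.6006, 0.0852, 0.1618]
ee_rot: [[0.981, -0.195, -0.001], [-0.195, -0.981, -0.0], [-0.001, 0.0, -1.0]]
wrist_force: [-0.1, 0.3, 0.4]
gripper_width: 0.01
gripper_force: 0.0
```

Emit:
arm_command --pt "0 0 0 0 0 0 1" --pt "0 0 0 0 0 0 1" --pt "0 0 0 0 0 0 1"

```text
time_s: 1.78
tcp_pos: [0.5998, 0.0869, 0.1624]
ee_rot: [[0.981, -0.196, -0.001], [-0.196, -0.981, -0.0], [-0.001, 0.0, -1.0]]
wrist_force: [-0.2, 0.1, 0.9]
gripper_width: 0.008
gripper_force: 0.0
```

```bash
python3 d.py
python3 - <<'E'
from h import *
w=cam("wrist"); cv2.imwrite("pics/w1.png",w["pixels"]); p=np.load("p.npy"); print(-w["R"].T@w["t"])
print(pix(w,[wor(p,(0,0),.088),wor(p,(46,-100),.054),wor(p,(60,-135),.054)]).round())
a=cam("scene"); cv2.imwrite("pics/s1.png",cv2.resize(a["pixels"][210:400,130:350],None,fx=3,fy=3,interpolation=cv2.INTER_CUBIC))
E
```

```text
t 1.7833 to wheel top, cm [0.62 0.64 5.54] y err deg -0.03 F [-0.24  0.15  0.89] w 0.008166796654686908
[0.67873891 0.07159441 0.30630907]
[[293. 212.]
 [414. 146.]
 [458. 129.]]
```

View pics/w1.png

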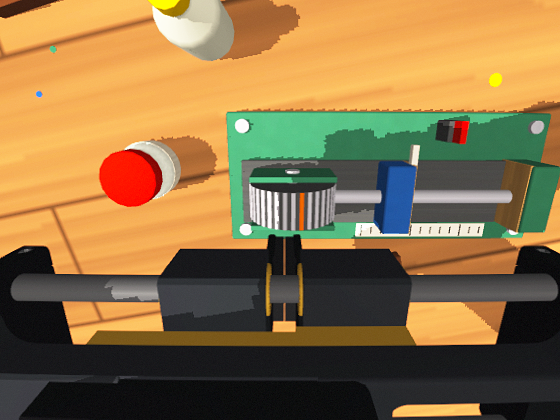

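View pics/s1.png

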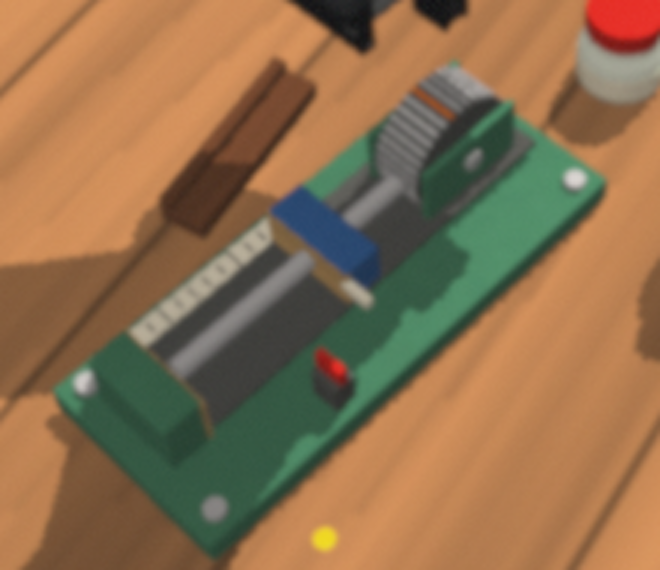

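The wrist view shows the wheel's top near (293,208), the pointer's end at (415,146) and the red mark at (460,131). All three agree with the projections of my fit. The scene crop shows the same layout, undisturbed, with the fingers shut.

Emit:
arm_command --pt "0 0 0 0.6 -0.4 2 1" --pt "0 0 0 0.6 -0.4 4 1" --pt "0 0 0 0.6 -0.4 5 1" --pt "0 0 0 0.6 -0.4 5.4 1" --pt "0 0 0 0.6 -0.4 5.6 1" --pt "0 0 0 0.6 -0.4 5.7 1" --pt "0 0 0 0.6 -0.4 5.8 1" --pt "0 0 0 0.6 -0.4 5.8 1"

```text
time_s: 2.55
tcp_pos: [0.6069, 0.0902, 0.1059]
ee_rot: [[0.981, -0.195, 0.001], [-0.195, -0.981, 0.001], [0.001, -0.001, -1.0]]
wrist_force: [-2.9, 1.4, 4.7]
gripper_width: 0.004
gripper_force: 1.7
```

```bash
python3 d.py
```

```text
t 2.55 to wheel top, cm [-0.01  1.12 -0.11] y err deg 0.03 F [-2.86  1.41  4.66] w 0.004172603340241164
```

Emit:
arm_command --pt "0 0 0 0 0.2 0.05 1" --pt "0 0 0 0 0.5 0.1 1" --pt "0 0 0 0 0.9 0.1 1" --pt "0 0 0 0 1.3 0.1 1" --pt "0 0 0 0 1.7 0.1 1" --pt "0 0 0 0 2.1 0.1 1" --pt "0 0 0 0 2.2 0.1 1" --pt "0 0 0 0 2.2 0.1 1"

```text
time_s: 3.22
tcp_pos: [0.6026, 0.0673, 0.1044]
ee_rot: [[0.981, -0.196, 0.001], [-0.196, -0.981, -0.0], [0.001, 0.0, -1.0]]
wrist_force: [-1.7, -0.6, 5.9]
gripper_width: 0.006
gripper_force: 2.6
```

```bash
python3 d.py;  python3 - <<'E'
from h import *
b=cam("top"); w=cam("wrist"); a=cam("scene")
c=lambda i,r,q,f:cv2.resize(i["pixels"][r[0]:r[1],q[0]:q[1]],None,fx=f,fy=f,interpolation=cv2.INTER_CUBIC)
im=np.vstack([c(a,(270,350),(200,300),4),c(w,(0,1),(0,100),4)]); 
cv2.imwrite("pics/x2.png",np.hstack([c(a,(275,350),(205,285),4.9),c(w,(100,175),(380,460),4.9)])) 
E
```

```text
t 3.2167 to wheel top, cm [-0.04 -1.22 -0.26] y err deg -0.01 F [-1.66 -0.55  5.88] w 0.005921253139937614
```

View pics/x2.png

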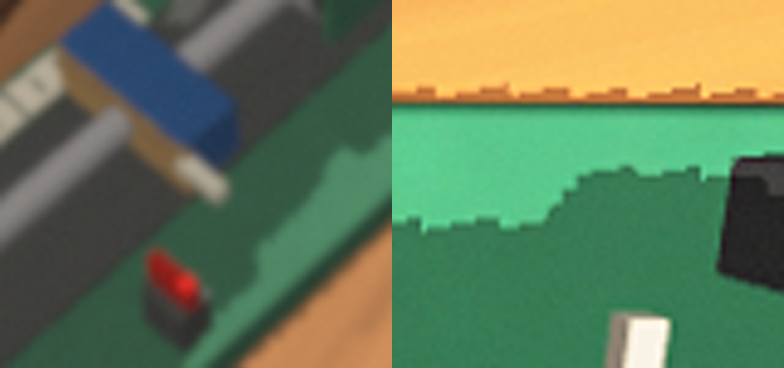

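The crop shows the white pointer nearer to the red mark. In the wrist half its end's top face is at about (431.6,165) full pixels, so the wheel drives the jaw. I repeat the strokes.

Emit:
arm_command --pt "0 0 0 0 0 -1 1" --pt "0 0 0 0 -1.2 -1 1" --pt "0 0 0 0 -2.4 -1 1" --pt "0 0 0 0 -2.4 -0.6 1" --pt "0 0 0 0 -2.4 -0.2 1" --pt "0 0 0 0 -2.4 0 1" --pt "0 0 0 0 -2.4 0 1"

```text
time_s: 3.95
tcp_pos: [0.6075, 0.0924, 0.1038]
ee_rot: [[0.981, -0.195, 0.001], [-0.195, -0.981, 0.0], [0.001, -0.0, -1.0]]
wrist_force: [0.1, 2.8, 6.2]
gripper_width: 0.005
gripper_force: 2.7
```

Emit:
arm_command --pt "0 0 0 0 0.2 0 1" --pt "0 0 0 0 0.6 0 1" --pt "0 0 0 0 1.0 0 1" --pt "0 0 0 0 1.4 0 1" --pt "0 0 0 0 1.8 0 1" --pt "0 0 0 0 2.2 0 1" --pt "0 0 0 0 2.4 0 1" --pt "0 0 0 0 2.4 0 1"

```text
time_s: 4.62
tcp_pos: [0.6025, 0.0674, 0.1044]
ee_rot: [[0.981, -0.196, 0.0], [-0.196, -0.981, -0.0], [0.001, 0.0, -1.0]]
wrist_force: [0.0, -1.0, 4.8]
gripper_width: 0.004
gripper_force: 2.5
```

```bash
python3 d.py;  python3 - <<'E'
from h import *
w=cam("wrist"); p=np.load("p.npy"); cv2.imwrite("pics/w3full.png",w["pixels"])
q=pix(w,[wor(p,(46,-112),.054),wor(p,(60,-135),.054)]); print(q.round())
x0,y0=(q.min(0)-45).astype(int); x0,y0=max(x0,0),max(y0,0); print(x0,y0)
cv2.imwrite("pics/w3.png",cv2.resize(w["pixels"][y0:y0+90,x0:x0+130],None,fx=6,fy=6,interpolation=cv2.INTER_NEAREST))
E
```

```text
t 4.6167 to wheel top, cm [-0.03 -1.21 -0.26] y err deg -0.01 F [ 0.02 -0.96  4.83] w 0.00380107760720212
[[439. 166.]
 [477. 145.]]
393 99
```

View pics/w3.png

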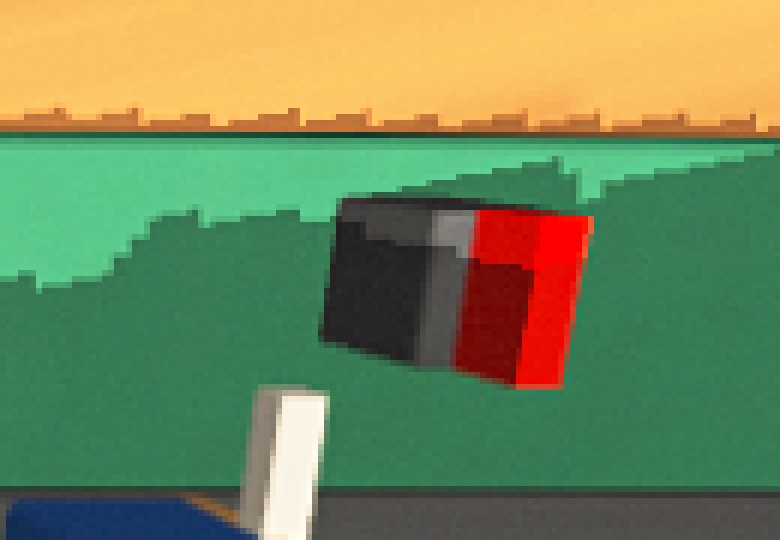

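The close wrist crop shows the pointer's end centred at crop (303,392), which is full (443.0,163.8). The mark's bright top face has its near end centred at crop (541,388), which is full (482.7,163.2).

```bash
cat > m.py <<'E'
from h import *
import sys
w=cam("wrist"); p=np.load("p.npy")
uv=np.array(eval(sys.argv[1]),float)
L=loc(p,at(w,uv,.054)); print(L.round(1)); print("gap mm",L[0,1]-L[1,1],"rim cm",(L[0,1]-L[1,1])*.36)
E
python3 m.py "[(443.0,163.8),(482.7,163.2)]"; python3 m.py "[(439.3,163.8),(446.3,163.8)]"
```

```text
[[  47.6 -114.4]
 [  48.1 -140.5]]
gap mm 26.13872114938357 rim cm 9.409939613778086
[[  47.6 -111.9]
 [  47.7 -116.5]]
gap mm 4.5911911107029795 rim cm 1.6528287998530726
```

Emit:
arm_command --pt "0 0 0 0 0 -1 1" --pt "0 0 0 0 -1.2 -1 1" --pt "0 0 0 0 -2.4 -1 1" --pt "0 0 0 0 -2.4 -0.6 1" --pt "0 0 0 0 -2.4 -0.2 1" --pt "0 0 0 0 -2.4 0 1" --pt "0 0 0 0 -2.4 0 1"

```text
time_s: 5.35
tcp_pos: [0.6073, 0.0923, 0.1037]
ee_rot: [[0.981, -0.195, 0.0], [-0.195, -0.981, 0.0], [0.0, -0.0, -1.0]]
wrist_force: [-0.6, 1.1, 4.5]
gripper_width: 0.005
gripper_force: 2.8
```

Emit:
arm_command --pt "0 0 0 0 0.2 0 1" --pt "0 0 0 0 0.6 0 1" --pt "0 0 0 0 1.0 0 1" --pt "0 0 0 0 1.4 0 1" --pt "0 0 0 0 1.8 0 1" --pt "0 0 0 0 2.2 0 1" --pt "0 0 0 0 2.4 0 1" --pt "0 0 0 0 2.4 0 1"

```text
time_s: 6.02
tcp_pos: [0.6022, 0.0673, 0.1044]
ee_rot: [[0.981, -0.196, -0.0], [-0.196, -0.981, -0.001], [0.0, 0.001, -1.0]]
wrist_force: [-0.4, -0.1, 4.5]
gripper_width: 0.002
gripper_force: 2.5
```

Emit:
arm_command --pt "0 0 0 0 0 -1 1" --pt "0 0 0 0 -1.2 -1 1" --pt "0 0 0 0 -2.4 -1 1" --pt "0 0 0 0 -2.4 -0.6 1" --pt "0 0 0 0 -2.4 -0.2 1" --pt "0 0 0 0 -2.4 0 1" --pt "0 0 0 0 -2.4 0 1"

```text
time_s: 6.6
tcp_pos: [0.6073, 0.0923, 0.1037]
ee_rot: [[0.981, -0.195, 0.0], [-0.195, -0.981, 0.0], [0.0, -0.0, -1.0]]
wrist_force: [0.0, 2.6, 5.3]
gripper_width: 0.004
gripper_force: 2.8
```

Emit:
arm_command --pt "0 0 0 0 0.2 0 1" --pt "0 0 0 0 0.6 0 1" --pt "0 0 0 0 1.0 0 1" --pt "0 0 0 0 1.4 0 1" --pt "0 0 0 0 1.8 0 1" --pt "0 0 0 0 2.2 0 1" --pt "0 0 0 0 2.4 0 1" --pt "0 0 0 0 2.4 0 1"

```text
time_s: 7.27
tcp_pos: [0.6023, 0.0674, 0.1044]
ee_rot: [[0.981, -0.196, 0.0], [-0.196, -0.981, -0.001], [0.0, 0.001, -1.0]]
wrist_force: [-0.9, -1.3, 4.5]
gripper_width: 0.005
gripper_force: 2.5
```

```bash
python3 d.py;  cat > look.py <<'E'
from h import *
import sys
w=cam("wrist"); p=np.load("p.npy")
q=pix(w,[wor(p,(48,-130),.054),wor(p,(48,-140.5),.054)]); print(q.round(1))
x0,y0=(q.mean(0)-[65,50]).astype(int); print(x0,y0)
cv2.imwrite(sys.argv[1],cv2.resize(w["pixels"][y0:y0+95,x0:x0+130],None,fx=6,fy=6,interpolation=cv2.INTER_NEAREST))
E
python3 look.py pics/w4.png
```

```text
t 7.2667 to wheel top, cm [-0.01 -1.22 -0.26] y err deg -0.01 F [-0.85 -1.3   4.47] w 0.005068042165254631
[[466.6 163.1]
 [482.5 163.1]]
409 113
```

View pics/w4.png

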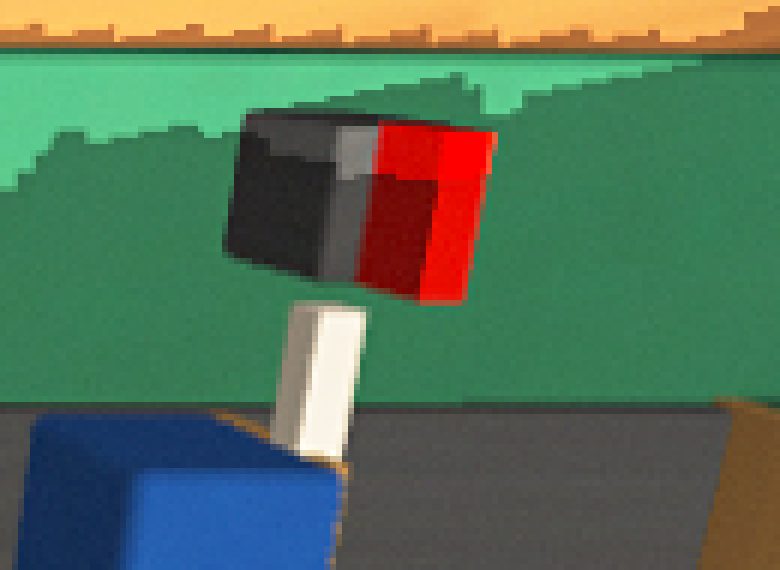

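The pointer's end is centred at full (465.5,163.8) and the mark's end at (482.5,162.5), so about 11 mm remain. The pressed carriage shifts that reading slightly. I make one more full stroke, then lift to measure with it unloaded.

Emit:
arm_command --pt "0 0 0 0 0 -1 1" --pt "0 0 0 0 -1.2 -1 1" --pt "0 0 0 0 -2.4 -1 1" --pt "0 0 0 0 -2.4 -0.6 1" --pt "0 0 0 0 -2.4 -0.2 1" --pt "0 0 0 0 -2.4 0 1" --pt "0 0 0 0 -2.4 0 1"

```text
time_s: 7.9
tcp_pos: [0.6073, 0.0923, 0.1037]
ee_rot: [[0.981, -0.195, 0.0], [-0.195, -0.981, 0.0], [0.0, -0.0, -1.0]]
wrist_force: [-1.0, 2.6, 5.5]
gripper_width: 0.002
gripper_force: 2.8
```

Emit:
arm_command --pt "0 0 0 0 0.2 0 1" --pt "0 0 0 0 0.6 0 1" --pt "0 0 0 0 1.0 0 1" --pt "0 0 0 0 1.4 0 1" --pt "0 0 0 0 1.8 0 1" --pt "0 0 0 0 2.2 0 1" --pt "0 0 0 0 2.4 0 1" --pt "0 0 0 0 2.4 0 1"

```text
time_s: 8.57
tcp_pos: [0.6023, 0.0673, 0.1044]
ee_rot: [[0.981, -0.196, -0.0], [-0.196, -0.981, -0.001], [0.0, 0.001, -1.0]]
wrist_force: [-0.8, -1.4, 5.5]
gripper_width: 0.01
gripper_force: 2.5
```

Emit:
arm_command --pt "0 0 0 0 0 -0.5 1" --pt "0 0 0 0 0 -1 1" --pt "0 0 0 0 -1.2 -1 1" --pt "0 0 0 0 -1.2 -1 1" --pt "0 0 0 0 -1.2 -1 1"

```text
time_s: 8.98
tcp_pos: [0.6045, 0.0808, 0.1133]
ee_rot: [[0.981, -0.195, -0.001], [-0.195, -0.981, -0.0], [-0.001, 0.0, -1.0]]
wrist_force: [-0.4, 0.3, 0.3]
gripper_width: 0.005
gripper_force: 0.0
```

```bash
python3 d.py;  python3 look.py pics/w5.png
```

```text
t 8.9833 to wheel top, cm [0.03 0.14 0.63] y err deg 0.07 F [-0.42  0.33  0.27] w 0.005427901199475539
[[479.1 160.5]
 [494.2 160.6]]
421 110
```

View pics/w5.png

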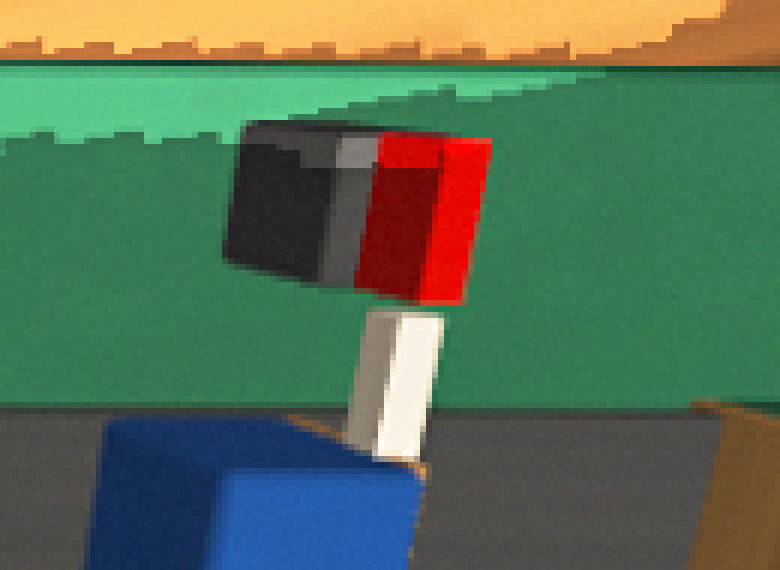

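Unloaded, the pointer's end is centred at full (490.6,162.2) and the mark's end at (494.3,159.8). A small gap is left.

```bash
python3 m.py "[(490.6,162.2),(494.25,159.8)]"
```

```text
[[  46.8 -138.5]
 [  48.4 -140.7]]
gap mm 2.217823780901682 rim cm 0.7984165611246056
```

Emit:
arm_command --pt "0 0 0 0 -0.3 0 1" --pt "0 0 0 0 -0.3 0 1" --pt "0 0 0 0 -0.3 0.3 1" --pt "0 0 0 0 -0.3 0.5 1" --pt "0 0 0 0 -0.3 0.7 1" --pt "0 0 0 0 -0.3 0.9 1" --pt "0 0 0 0 -0.3 1 1" --pt "0 0 0 0 -0.3 1 1"

```text
time_s: 9.75
tcp_pos: [0.6052, 0.0828, 0.1043]
ee_rot: [[0.981, -0.195, -0.0], [-0.195, -0.981, -0.0], [-0.0, 0.0, -1.0]]
wrist_force: [-2.5, -0.5, 5.5]
gripper_width: 0.008
gripper_force: 3.0
```

Emit:
arm_command --pt "0 0 0 0 0.2 0 1" --pt "0 0 0 0 0.4 0 1" --pt "0 0 0 0 0.6 0 1" --pt "0 0 0 0 0.7 0 1" --pt "0 0 0 0 0.7 0 1" --pt "0 0 0 0 0.7 0 1"

```text
time_s: 10.25
tcp_pos: [0.6039, 0.0761, 0.1046]
ee_rot: [[0.981, -0.195, 0.0], [-0.195, -0.981, 0.0], [0.0, -0.0, -1.0]]
wrist_force: [-3.2, 1.1, 5.2]
gripper_width: 0.008
gripper_force: 2.8
```

Emit:
arm_command --pt "0 0 0 0 0 -0.4 1" --pt "0 0 0 0 0 -0.8 1" --pt "0 0 0 0 0 -1.2 1" --pt "0 0 0 0 0 -1.2 1" --pt "0 0 0 0 0 -1.2 1"

```text
time_s: 10.67
tcp_pos: [0.604, 0.076, 0.1158]
ee_rot: [[0.981, -0.196, 0.0], [-0.196, -0.981, 0.0], [0.0, -0.0, -1.0]]
wrist_force: [-0.1, -1.2, 0.4]
gripper_width: 0.005
gripper_force: 0.0
```

```bash
python3 d.py;  python3 look.py pics/w6.png
```

```text
t 10.6667 to wheel top, cm [-0.01 -0.33  0.88] y err deg 0.0 F [-0.11 -1.17  0.41] w 0.005393721115692383
[[470.  160.4]
 [485.  160.5]]
412 110
```

View pics/w6.png

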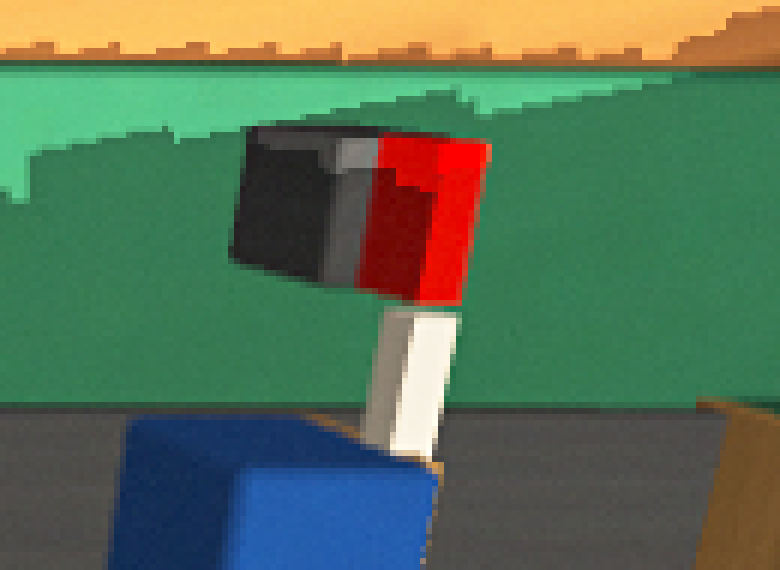

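The pointer and the mark now look almost in line, with the pointer's end at crop (436,315) and the mark's end at (441,302). I check this numerically over their whole top faces.

```bash
cat > g.py <<'E'
from h import *
p=np.load("p.npy"); w=cam("wrist")
q=pix(w,[wor(p,(48,-140.5),.054)])[0]; x0,y0=(q-[30,26]).astype(int)
c=w["pixels"][y0:y0+52,x0:x0+42].astype(int); B,G,R=c[...,0],c[...,1],c[...,2]
def ly(m):  # row-wise centre of a top face, in vise coordinates
    v,u=np.nonzero(m); rows=[(u[v==r].mean()+x0,r+y0) for r in np.unique(v) if 5<=(v==r).sum()<=10]
    return loc(p,at(w,rows,.054))
for n,m in (("pointer",(B>190)&(G>190)&(R>190)),("mark",(R>225)&(G<40))):
    L=ly(m); print(n,len(L),"x",L[:,0].min().round(1),L[:,0].max().round(1),"y med",np.median(L[:,1]).round(2),"slope",np.polyfit(L[:,0],L[:,1],1)[0].round(3))
E
python3 g.py
```

```text
pointer 22 x 31.3 46.1 y med -140.23 slope -0.004
mark 26 x 48.8 65.6 y med -140.05 slope 0.006
```

They agree to about 0.2 mm, so I take the hand away.

Emit:
arm_command --pt "0 0 0 0 0 -2 1" --pt "0 0 0 0 0 -5 1" --pt "0 0 0 0 0 -8 1" --pt "0 0 0 0 0 -10 1" --pt "0 0 0 0 0 -10 1" --pt "0 0 0 0 0 -10 1" --pt "0 0 0 0 0 -10 1"

```text
time_s: 11.35
tcp_pos: [0.6032, 0.0759, 0.2146]
ee_rot: [[0.981, -0.196, -0.002], [-0.196, -0.981, -0.0], [-0.002, 0.001, -1.0]]
wrist_force: [0.1, -1.0, -0.6]
gripper_width: 0.006
gripper_force: 0.0
```

```bash
python3 d.py; python3 g.py; python3 -c "
from h import *
print(finish_job())"
```

```text
t 11.35 to wheel top, cm [ 0.1  -0.37 10.76] y err deg -0.01 F [ 0.09 -0.97 -0.56] w 0.005523466082722254
pointer 2 x 32.5 40.5 y med -140.05 slope 0.0
mark 3 x 63.9 65.8 y med -139.83 slope -0.132
the job is handed in; nothing more can be done
None
```

The job is handed in at 11.4 s: I rolled the wheel until the white pointer lined up with the red mark to about 0.2 mm by my camera measurement, then lifted the hand clear; only the wheel was pressed.

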